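# Purge a capillary die on the blow-off stand

### The arm

A 6-joint arm with a two-finger parallel gripper is mounted at the origin on a cart in front of the work surface, level with it; the furniture and walls round the work are solid. World frame = base frame: x ahead of the robot, y to its left, z up, the work surface at z = 0. Lengths are in m, angles in rad, forces in N, time in s.
With the tool pointing down it reaches from about 0.35 to 0.775 m from the base axis. Payload 7.3 kg.
Tool frame: the origin (TCP) lies at the very end of the fingers, on their centre line; the grasp point (between the pads) lies 19 mm behind it (robot.tcp_to_grasp is the z of the grasp point in the tool frame, in m); z points along the fingers, y is the line along which they close (so a half turn about z gives the same grasp; the last joint's range is limited). The gripper opens to 92 mm and grips with 3 to 60 N. Pads are 19 mm wide; open, the fingers measure 130 mm over their backs; the gripper's body (75 mm by 190 mm) begins 47 mm behind the grasp point.
Start: joints at [1.055, 0.342, 1.524, -0, 1.275, -0.146], TCP at [0.19, 0.49, 0.227] pointing down, gripper open.
Joint ranges: [-2.53, 2.53], [-0.77, 2.02], [0.04, 2.7], [-1, 4.14], [0.28, 2.66], [-3.11, 3.11]. Speed limits (rad/s): [2.57, 2.57, 3.14, 3.14, 3.14, 3.14].

### API

Orientations are given as [roll, pitch, yaw] about the fixed x, y, z axes, in that order (R = Rz(yaw) Ry(pitch) Rx(roll)).
In Python, from cell import monitor, read_camera, get_calibration, job, robot gives the robot as it stands. The module is installed in compiled form; this text tells all that it offers.
- The arm moves only by the tool send_rows, never from a script. Its argument "targets" is a list of rows, each an object with "translation": the shift along the tool's x, y, z in cm, a list of three; "spin": the turn about the tool's z in degrees; "jaw": the opening, from 0 (shut) to 1 (fully open). A call has exactly 5 rows; each row is the pose to reach, as a shift and turn from the pose commanded when the call began, along the tool's axes at that moment; what a row does not reach only later rows make up. A row lasts 1/10 s, in which the tool goes at most 50 mm and 8.59 degrees, less where a joint would pass 70% of its speed; a pose out of reach is approached as far as the arm can. A call with a gripper value outside its range is refused whole. The fingers move at their own pace and stop on an object; "force" is the grip in N (left out, the last holds). Time passes only in rows, so rows that repeat a pose let the fingers close, or fill a call up. It gives the time, the measured TCP pose, the force, the opening and the grip force at its end, in the units of the state.
- monitor.observe(): the state, without advancing time (a new reading comes with each control period).
- read_camera(name): name is "scene" or "top" or "wrist"; returns (picture, depth): 400x640x3 uint8, red, green, blue; 400x640 float32, m along the optical axis (not along the pixel's ray), 0 where there is no reading.
- get_calibration(name): a dict with "intrinsics" (3x3 intrinsics, pixels), "origin" and "orientation" of the camera in the world; the wrist camera has in their place "hand_eye" (4x4, takes a point from camera to tool coordinates, whose origin is the TCP and whose axes are the flange's). Camera axes: x right, y up, looking along -z (the intrinsics and any distortion apply to the point x, -y, -z); pixel columns grow to the right and rows downward; lengths in m; the calibration is good to about 2 mm. A picture is of the moment at which its call begins: read the wrist's pose just before it. get_calibration takes no time and is no camera call.
- job.hand_in(): hands the job in; it is judged then, once.
The state is a dict: "time": time; "qpos": joint angles; "qvel": joint speeds; "joint_efforts": joint torques, N m; "tool_pos": TCP position; "tool_rot": TCP orientation; "contact_force": force on the tool from outside, world axes, zero at the start; "torque": the same for the moment, N m; "opening": finger opening in m; "grip_force": force on a finger pad.
Only numpy, scipy, OpenCV 4.12 (cv2) and the standard library are available. Lean on these libraries where they do the work, as an engineer would, in place of code of your own. Each camera call takes 0.05 s, during which the arm holds its last target. There are 200 camera calls.

### The job

Blow a capillary die clean on the purge stand: set the brass-coloured die upright into the ring on the carriage, slide the carriage by its blue tab fully home under the nozzle head, and only then turn the red spring-return valve dial on top of the head clockwise past its first two clicks to the third (the red mark). It springs shut when let go, so finish while still holding it there with the fingers; leave the two grey dies and the white weigh boats where they stand.

Things in the scene. Friction and masses are not known exactly. Their poses are not given: they have to be found in the camera images.
- purge_stand: Fixed stand, base 175 x 350 mm. Origin: on the worktop, midway between its rails; y = the way the carriage slides home (robot's left), x to the rear, z up. Rails along y, 44 mm either side, 30 mm high. Round head, 88 mm across, hangs over the rails with its axis at y = +100: skirt ends 71, nozzle 66 mm above the worktop, top 178. Column 68 mm behind the axis, gauge up to 211 mm
- carriage (a joint): Travel of the carriage, m, along the stand's +y: 0 fully out, 0.120 home against its stop under the nozzle; it counts as home above 0.116. Starts somewhere in 0 to 0.015. About 1.5 N of friction; it stays where it is left.
- recess (a point): Floor centre of the ring on the carriage, 28 mm above the worktop; axes as the stand's. The ring is 40 mm inside, 50 mm outside and stands 5 mm above this floor; the flat steel carriage around it is level with the floor.
- tab (a point): Point in the middle of the blue upright tab on the carriage, 52 mm above the worktop and 120 mm from the recess towards the stand's -y. The tab is 10 mm thick along y, 32 mm wide along x, and its top is 64 mm above the worktop.
- brass_die: Loose brass-yellow stepped round capillary die, 32 mm in diameter, 30 mm high, 0.16 kg; origin at the centre of its underside, z up. To be gripped across its round side; when seated its origin lies on the recess point.
- dial (a joint): Turn of the valve dial, rad, clockwise seen from above: 0 at rest (green dot), clicks 1 and 2 (white marks) at 0.4 and 0.8, third position (red mark) 1.20, hard stop 1.25; third counts above 1.10. A spring returns it to 0 from everywhere; turning needs 0.07 N m at first, up to 0.17 over the humps of the clicks (near 0.1, 0.5, 0.9), about 0.15 N m to hold.
- valve_dial: The dial: a black disc, 54 mm across and 10 mm high, with an upright red grip bar on it, 50 mm long (x axis, towards the white pointer), 11 mm thick (y) and 28 mm high, its top 218 mm above the worktop. Origin on the axis at the disc's underside, 180 mm above the worktop. At rest its x axis is turned +0.60 rad from the stand's x axis.
- wing_grip (a point): Point on the dial's axis 210 mm above the worktop; its axes are those of the bar.
- tall_die: Loose grey stepped die, 26 mm in diameter, 45 mm high; stands by, not to be moved. Origin at the centre of its underside.
- flat_die: Loose grey flat die, 38 mm in diameter, 18 mm high; stands by, not to be moved. Origin at the centre of its underside.
- boats: Loose stack of white weigh boats, 64 x 86 x 24 mm; stands by, not to be moved. Origin at the centre of its underside.

How it is judged:
On the way, in this order (a step that is already met when the one before it is completed fails the run):
1. the brass-coloured die stands in the ring of the carriage, let go (horizontal distance between brass_die and recess below 0.006 m and z of brass_die in the frame of recess between -0.003 and 0.003 m and angle between brass_die's own z axis and vertical below 0.08 rad and contact force between brass_die and the fingers below 0.05 N), for 0.2 s.
2. the carriage is home under the nozzle with the die in its ring (horizontal distance between brass_die and recess below 0.006 m and z of brass_die in the frame of recess between -0.003 and 0.003 m and angle between brass_die's own z axis and vertical below 0.08 rad and value of joint carriage above 0.116 m), for 0.2 s.
3. the dial has been turned past two clicks to the third (value of joint dial above 1.1 rad), for 0.2 s.
At the end, for the whole second after the job is handed in: The brass-coloured die stands upright and untouched in the carriage ring (within 6 mm of its centre, on its floor), the carriage is home (travel above 0.116 m), and the fingers hold the dial (over 0.5 N) at the third position (above 1.10 rad) against its spring (all of step 2 and contact force between brass_die and the fingers below 0.05 N and value of joint dial above 1.1 rad and contact force between valve_dial and the fingers above 0.5 N and linear speed of brass_die below 0.02 m/s); the arm keeps its last pose, push and grip.
It fails at once if the valve dial is turned (past 0.25 rad) before the carriage is home (value of joint dial above 0.25 rad and value of joint carriage below 0.114 m).
It fails at once if a grey die or the weigh boats are moved by more than 30 mm (distance of any of tall_die, flat_die, boats from where it was at the start of the episode above 0.03 m).
It fails at once if the brass-coloured die is tipped over (angle between brass_die's own z axis and vertical above 0.7 rad).
It also fails if it takes over 67 s, if anything falls off the work surface, if the arm or the gripper's body presses on something with over 40 N, if the wrist force passes 120 N, or if a joint passes its speed limit or range.

## Working session

There is one attempt and no reset: what is moved stays moved. The work goes in short steps, Python scripts to look and compute and a tool call to move; the robot and the scene stay as the last step left them, time stands still between calls to the robot, and variables do not carry over. Pictures are saved under pics/ and viewed, at most 12 in all, crops included, and the job is handed in when it is done.

Besides the shell and the picture viewer there is one more tool, called after ">>>" by a JSON object that holds its "method" and its "body", one argument or row to a line. send_rows: Moves the arm, as the interface text tells. Its arguments: {"type":"object","properties":{"targets":{"type":"array"},"force":{"type":"number"}},"required":["targets"]}

```bash
mkdir -p pics; cat > h.py <<'E'
import numpy as np, cv2
from cell import monitor, read_camera, get_calibration, job, robot
from scipy.spatial.transform import Rotation as R
def cal(n):
    c=get_calibration(n); return c
def campose(n,st=None):
    c=get_calibration(n)
    if n=='wrist':
        st=st or monitor.observe()
        T=np.eye(4);T[:3,:3]=R.from_euler('xyz',st['tool_rot']).as_matrix() if len(st['tool_rot'])==3 else st['tool_rot'];T[:3,3]=st['tool_pos']
        T=T@np.array(c['hand_eye']); return np.array(c['intrinsics']),T[:3,:3],T[:3,3]
    o=np.array(c['orientation'])
    Rm=o if o.shape==(3,3) else R.from_euler('xyz',o).as_matrix()
    return np.array(c['intrinsics']),Rm,np.array(c['origin'])
def cloud(P,depth):
    K,Rm,t=P; v,u=np.mgrid[:depth.shape[0],:depth.shape[1]]
    p=np.stack([(u-K[0,2])/K[0,0]*depth,-(v-K[1,2])/K[1,1]*depth,-depth],-1)
    return p@Rm.T+t
def ray(P,uv,z):
    K,Rm,t=P; d=Rm@np.array([(uv[0]-K[0,2])/K[0,0],-(uv[1]-K[1,2])/K[1,1],-1])
    return t+d*(z-t[2])/d[2]
E
python3 - <<'E'
from h import *
s=monitor.observe();print(s)
for n in ['scene','top','wrist']:
    print(n,get_calibration(n))
    P=campose(n);a,d=read_camera(n)
    cv2.imwrite(f'pics/{n}0.png',a[:,:,::-1]);np.savez(f'{n}0.npz',a=a,d=d,c=cloud(P,d))
print(robot.tcp_to_grasp)
E
cd pics; python3 -c "
import cv2,numpy as np
cv2.imwrite('st.png',cv2.resize(np.vstack([cv2.imread('scene0.png'),cv2.imread('top0.png')]),(480,600)))"
```

```text
{'time': 0.0, 'qpos': array([ 1.05499935e+00,  3.42699641e-01,  1.52500839e+00,  4.70901033e-05,
        1.27540381e+00, -1.46048658e-01]), 'qvel': array([-0.00042691,  0.00017913,  0.00129085,  0.00084495, -0.00033371,
        0.00043541]), 'joint_efforts': array([ 6.69018136e-04, -4.31241417e+01, -2.44221425e+01,  7.16616260e-02,
        5.60111634e-02, -1.00528064e-04]), 'tool_pos': array([0.18951349, 0.48916921, 0.22605996]), 'tool_rot': array([-3.14009620e+00, -2.65636410e-04,  2.77183039e+00]), 'contact_force': array([-0.37199704, -0.55637461, -0.23589559]), 'torque': array([-0.01489362,  0.01313299, -0.01525693]), 'grip_force': 0.0, 'opening': 0.09137877541529324}
scene {'intrinsics': array([[464.43100446,   0.        , 311.68357537],
       [  0.        , 464.43100446, 200.22541683],
       [  0.        ,   0.        ,   1.        ]]), 'origin': array([-0.17491369, -0.91530121,  0.69609004]), 'orientation': array([ 1.12725357,  0.02453701, -0.66731491])}
top {'intrinsics': array([[473.81103948,   0.        , 317.42084934],
       [  0.        , 473.81103948, 202.47969602],
       [  0.        ,   0.        ,   1.        ]]), 'origin': array([ 0.24444659, -0.02493199,  1.6442569 ]), 'orientation': array([ 1.88076909e-01,  9.81679080e-04, -1.56289214e+00])}
wrist {'intrinsics': array([[339.58513332,   0.        , 314.11564888],
       [  0.        , 339.58513332, 200.76353321],
       [  0.        ,   0.        ,   1.        ]]), 'hand_eye': array([[-3.30214597e-04,  9.60580941e-01,  2.78000265e-01,
         7.46548479e-02],
       [ 9.99999688e-01,  5.16503957e-04, -5.96867642e-04,
         5.89896270e-04],
       [-7.16927918e-04,  2.77999981e-01, -9.60580812e-01,
        -1.58096012e-01],
       [ 0.00000000e+00,  0.00000000e+00,  0.00000000e+00,
         1.00000000e+00]])}
-0.0188
```

View pics/top0.png

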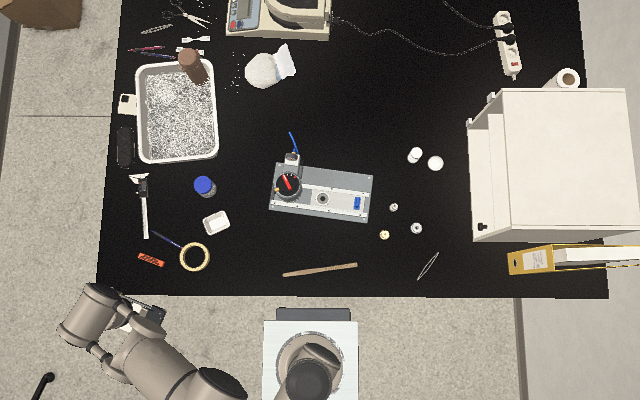

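View pics/scene0.png

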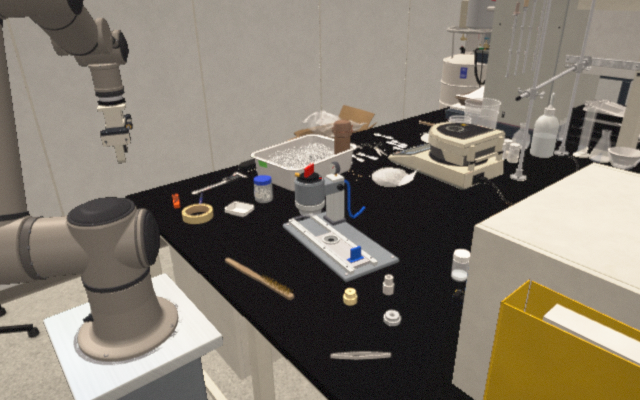

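The top view shows the stand around (320,192), with the dial at (287,185), ring at (322,199) and blue tab at (357,203). The brass die is at (384,235), the grey dies at (393,207) and (416,228), and the boats at (216,222). I'll measure all of these.

```bash
python3 - <<'E'
from h import *
def blob(m,roi):
    x0,y0,x1,y1=roi; k=np.zeros_like(m);k[y0:y1,x0:x1]=m[y0:y1,x0:x1]
    n,l,s,c=cv2.connectedComponentsWithStats(k.astype(np.uint8));i=1+np.argmax(s[1:,4]);return l==i,c[i],s[i]
def go(n,items):
    f=np.load(n+'0.npz');a,d,c=f['a'],f['d'],f['c'];P=campose(n);hsv=cv2.cvtColor(a,cv2.COLOR_RGB2HSV).astype(int)
    H,S,V=hsv[...,0],hsv[...,1],hsv[...,2]
    M=dict(brass=(H>15)&(H<35)&(S>70)&(V>90),blue=(H>100)&(H<125)&(S>150)&(V>60),red=((H<8)|(H>172))&(S>150)&(V>90),grey=(S<60)&(V>90))
    for k,col,roi,z in items:
        m,cc,s=blob(M[col],roi);p=c[m&(d>0)]
        top=p[p[:,2]>p[:,2].max()-.006]
        print(n,k,cc.round(1),s,'ray',ray(P,cc,z).round(4),'cloudmed',np.median(p,0).round(4),'top',top.mean(0).round(4),p[:,2].max().round(4))
        if k in('dial','tab','plate'):
            q=np.array([ray(P,(u,v),z)[:2] for v,u in np.argwhere(m)]);w,V2=np.linalg.eigh(np.cov(q.T));print('  axis deg',np.degrees(np.arctan2(V2[1,1],V2[0,1])),np.sqrt(w*12), cv2.minAreaRect(q.astype(np.float32)))
go('top',[('brass','brass',(372,223,396,247),.03),('tall','grey',(385,198,402,216),.045),('flat','grey',(407,218,427,238),.018),('tab','blue',(345,190,370,215),.064),('dial','red',(270,165,305,205),.218),('boats','grey',(200,208,232,238),.024),('plate','grey',(255,150,378,228),.01)])
go('scene',[('brass','brass',(340,285,360,308),.03),('tab','blue',(340,240,370,272),.055),('dial','red',(298,158,320,185),.21)])
f=np.load('top0.npz');a=cv2.resize(f['a'][145:245,255:440,::-1],None,fx=4.3,fy=4.3,interpolation=2);cv2.imwrite('pics/crop.png',a)
E
```

```text
top brass [381.1 234.3] [380 230   4   9  19] ray [ 0.4424 -0.2398  0.03  ] cloudmed [ 0.4413 -0.2408  0.0189] top [ 0.4416 -0.241   0.0266] 0.0302
top tall [393.2 206.9] [389 203   9   9  58] ray [ 0.5353 -0.2808  0.045 ] cloudmed [ 0.5375 -0.2828  0.0312] top [ 0.5376 -0.2931  0.0505] 0.0534
top flat [416.  227.7] [411 223  11  11  98] ray [ 0.4678 -0.3623  0.018 ] cloudmed [ 0.4679 -0.3623  0.0172] top [ 0.4686 -0.3642  0.0268] 0.0299
top tab [356.6 202.8] [354 197   6  13  56] ray [ 0.545 -0.154  0.064] cloudmed [ 0.5466 -0.1549  0.0491] top [ 0.5479 -0.1562  0.0711] 0.0733
  axis deg 174.9380525982069 [0.01722109 0.04057927] ((0.5446119904518127, -0.15430957078933716), (0.01638476550579071, 0.040231771767139435), 82.63239288330078)
top dial [286.7 182.8] [282 174  10  17  55] ray [0.5769 0.0738 0.218 ] cloudmed [0.5766 0.0732 0.2163] top [0.582  0.0742 0.2212] 0.225
  axis deg -153.00388634558433 [0.01257359 0.05239643] ((0.5796400904655457, 0.07468520849943161), (0.052574872970581055, 0.011085014790296555), 27.02294921875)
top boats [215.8 222.3] [202 210  28  25 452] ray [0.48
[... 458 characters left out ...]
.2711  0.03  ] cloudmed [ 0.4347 -0.2608  0.0144] top [ 0.4379 -0.2551  0.0272] 0.0299
scene tab [355.1 254.2] [348 247  15  15 130] ray [ 0.5321 -0.1734  0.055 ] cloudmed [ 0.5425 -0.162   0.045 ] top [ 0.5438 -0.161   0.0611] 0.0642
  axis deg -140.33862955339364 [0.02647286 0.0655182 ] ((0.5348543524742126, -0.1741783767938614), (0.07179457694292068, 0.03341028094291687), 38.540592193603516)
scene dial [308.6 170.5] [304 164  10  14  96] ray [0.5633 0.0551 0.21  ] cloudmed [0.5718 0.0656 0.2045] top [0.5728 0.0676 0.215 ] 0.2177
  axis deg -136.99877437499393 [0.02352377 0.08683831] ((0.5641156435012817, 0.05664067342877388), (0.09788712114095688, 0.025611087679862976), 51.61896896362305)
```

View pics/crop.png

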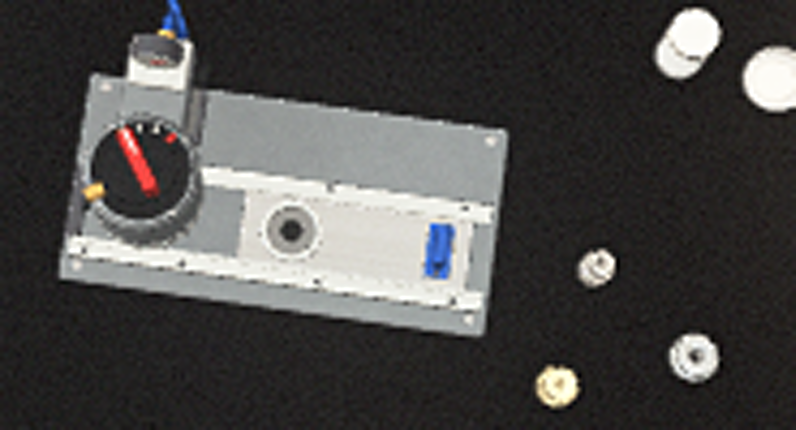

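The stand yaw comes out at about -8°, and the dial-to-tab distance agrees with the carriage being roughly 9 mm out. Next I'll plan the moves to a hover.

```bash
cat >> h.py <<'E'
def plan(wps,p0=None,yaw0=None):
    "wps: list of (x,y,z,yawdeg unwrapped); prints tool-frame cm shift + spin from the previous one"
    s=monitor.observe()
    p=np.array(s['tool_pos'] if p0 is None else p0);y=np.degrees(s['tool_rot'][2]) if yaw0 is None else yaw0
    for w in wps:
        a=np.radians(y);d=(np.array(w[:3])-p)*100
        print('shift',np.round([np.cos(a)*d[0]+np.sin(a)*d[1],np.sin(a)*d[0]-np.cos(a)*d[1],-d[2]],2),'spin',round(y-w[3],2))
        p=np.array(w[:3]);y=w[3]
E
python3 - <<'E'
from h import *
plan([(.26,.41,.27,117.6),(.36,.31,.28,76.4),(.42,.17,.28,35.2),(.44,.03,.28,-6),(.45,-.09,.25,-47.2),(.46,-.18,.22,-88)])
E
```

```text
shift [-9.43 -4.84 -4.38] spin 41.21
shift [-13.49   4.23  -1.  ] spin 41.2
shift [-12.2    9.12  -0.  ] spin 41.2
shift [-6.44 12.59 -0.  ] spin 41.2
shift [ 2.25 11.83  3.  ] spin 41.2
shift [7.28 5.38 3.  ] spin 40.8
```

>>> {"method": "send_rows", "body": {
  "targets": [
    {"translation":[-1.9,-1.0,-0.9],"spin":8.2,"jaw":1},
    {"translation":[-3.8,-1.9,-1.8],"spin":16.5,"jaw":1},
    {"translation":[-5.7,-2.9,-2.6],"spin":24.7,"jaw":1},
    {"translation":[-7.5,-3.9,-3.5],"spin":33,"jaw":1},
    {"translation":[-9.4,-4.8,-4.4],"spin":41.2,"jaw":1}
  ]
}}

```text
time: 0.65
tool_pos: [0.2603, 0.41, 0.2708]
tool_rot: [-3.141, 0.0, 2.047]
contact_force: [-0.5, -0.1, 0.4]
opening: 0.0919
grip_force: 0.0
```

>>> {"method": "send_rows", "body": {
  "targets": [
    {"translation":[-2.7,0.8,-0.2],"spin":8.2,"jaw":1},
    {"translation":[-5.4,1.7,-0.4],"spin":16.5,"jaw":1},
    {"translation":[-8.1,2.5,-0.6],"spin":24.7,"jaw":1},
    {"translation":[-10.8,3.4,-0.8],"spin":33,"jaw":1},
    {"translation":[-13.5,4.2,-1.0],"spin":41.2,"jaw":1}
  ]
}}

```text
time: 1.15
tool_pos: [0.3605, 0.3097, 0.2806]
tool_rot: [-3.141, 0.0, 1.328]
contact_force: [-0.2, -0.1, -0.7]
opening: 0.0917
grip_force: 0.0
```

>>> {"method": "send_rows", "body": {
  "targets": [
    {"translation":[-2.4,1.8,0],"spin":8.2,"jaw":1},
    {"translation":[-4.9,3.6,0],"spin":16.5,"jaw":1},
    {"translation":[-7.3,5.5,0],"spin":24.7,"jaw":1},
    {"translation":[-9.8,7.3,0],"spin":33,"jaw":1},
    {"translation":[-12.2,9.1,0],"spin":41.2,"jaw":1}
  ]
}}

```text
time: 1.65
tool_pos: [0.4198, 0.1694, 0.2805]
tool_rot: [-3.141, 0.0, 0.609]
contact_force: [0.0, 0.0, 0.2]
opening: 0.0917
grip_force: 0.0
```

>>> {"method": "send_rows", "body": {
  "targets": [
    {"translation":[-1.3,2.5,0],"spin":8.2,"jaw":1},
    {"translation":[-2.6,5.0,0],"spin":16.5,"jaw":1},
    {"translation":[-3.8,7.5,0],"spin":24.7,"jaw":1},
    {"translation":[-5.1,10.1,0],"spin":33,"jaw":1},
    {"translation":[-6.4,12.6,0],"spin":41.2,"jaw":1}
  ]
}}

```text
time: 2.15
tool_pos: [0.4399, 0.0296, 0.2806]
tool_rot: [-3.142, 0.0, -0.11]
contact_force: [0.9, 0.3, 0.1]
opening: 0.0923
grip_force: 0.0
```

>>> {"method": "send_rows", "body": {
  "targets": [
    {"translation":[0.4,2.4,0.6],"spin":8.2,"jaw":1},
    {"translation":[0.9,4.7,1.2],"spin":16.5,"jaw":1},
    {"translation":[1.4,7.1,1.8],"spin":24.7,"jaw":1},
    {"translation":[1.8,9.4,2.4],"spin":33,"jaw":1},
    {"translation":[2.2,11.8,3],"spin":41.2,"jaw":1}
  ]
}}

```text
time: 2.65
tool_pos: [0.4493, -0.0897, 0.2502]
tool_rot: [3.141, 0.001, -0.83]
contact_force: [0.9, 0.3, 0.0]
opening: 0.0919
grip_force: 0.0
```

>>> {"method": "send_rows", "body": {
  "targets": [
    {"translation":[1.5,1.1,0.6],"spin":8.2,"jaw":0.7},
    {"translation":[2.9,2.2,1.2],"spin":16.4,"jaw":0.7},
    {"translation":[4.4,3.2,1.8],"spin":24.6,"jaw":0.7},
    {"translation":[5.8,4.3,2.4],"spin":32.8,"jaw":0.7},
    {"translation":[7.3,5.4,3],"spin":40.8,"jaw":0.7}
  ]
}}

```text
time: 3.15
tool_pos: [0.4594, -0.1797, 0.2202]
tool_rot: [3.141, 0.0, -1.542]
contact_force: [-0.4, -0.6, -0.3]
opening: 0.0644
grip_force: 0.0
```

```bash
python3 - <<'E'
from h import *
s=monitor.observe();print(s['tool_pos'],s['tool_rot'],s['qpos'])
P=campose('wrist',s);a,d=read_camera('wrist');np.savez('w1.npz',a=a,d=d,c=cloud(P,d),K=P[0],R=P[1],t=P[2]);cv2.imwrite('pics/w1.png',a[:,:,::-1])
E
```

```text
[ 0.45936762 -0.1797146   0.22021725] [ 3.14110695e+00  4.01878972e-04 -1.54156067e+00] [-5.28481433e-01  2.90038532e-01  1.61850851e+00  8.89245113e-05
  1.23367042e+00  2.58384603e+00]
```

View pics/w1.png

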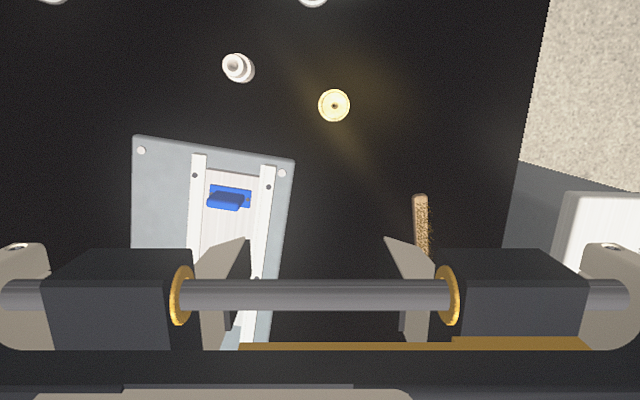

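The wrist view shows the brass die at (334,105), the tall die at (238,68), and the tab at (228,197) between the rails.

```bash
python3 - <<'E'
from h import *
f=np.load('w1.npz');a=f['a'];c=f['c'];P=(f['K'],f['R'],f['t']);h=cv2.cvtColor(a,cv2.COLOR_RGB2HSV).astype(int)
def out(n,P,m,z,c):
    k,l,s,cc=cv2.connectedComponentsWithStats(m.astype(np.uint8));i=1+np.argmax(s[1:,4]);m=l==i
    cn=max(cv2.findContours(m.astype(np.uint8),0,1)[0],key=len);e=cv2.minEnclosingCircle(cn)
    q=c[m]; t=q[q[:,2]>z-.004]
    print(n,cc[i].round(1),s[i],'circ',np.round(e[0],1),round(e[1],1),'ray',ray(P,e[0],z).round(4),ray(P,cc[i],z).round(4),'cloudtop',t.mean(0).round(4),((t.max(0)+t.min(0))/2).round(4),np.ptp(t,axis=0).round(3),len(t))
m=np.zeros(a.shape[:2],bool)
b=m.copy();b[80:130,310:360]=a[80:130,310:360].max(2)>110; out('brass',P,b,.03,c)
b=m.copy();b[170:225,195:260]=((h[...,0]>100)&(h[...,0]<125)&(h[...,1]>150))[170:225,195:260];out('tab',P,b,.064,c)
g=np.load('top0.npz');A=g['a'];D=g['c'];Q=campose('top')
M=np.zeros(A.shape[:2],bool);M[225:246,374:396]=A[225:246,374:396].max(2)>110;out('brass top',Q,M,.03,D)
# ring: dark pixels in the recess
M[:]=0;M[188:211,310:334]=A[188:211,310:334].max(2)<175;out('ring top',Q,M,.028,D)
print(A[188:211,310:334].max(2))
print((D[188:211:2,310:334:2,2]*1000).astype(int))
# rail/ plate edges: base corners from wrist (z~.010?)
print('plate z',c[150:160,150:180,2].mean(), 'rail',c[200,197],c[200,268], 'carr',c[225,225])
E
```

```text
brass [333.4 105. ] [318  89  32  33 849] circ [333.4 105.1] 16.8 ray [ 0.4429 -0.2519  0.03  ] [ 0.4429 -0.2521  0.03  ] cloudtop [ 0.442  -0.2522  0.0324] [ 0.4458 -0.252   0.2023] [0.033 0.025 0.352] 554
tab [230.3 190.1] [210 185  41  13 204] circ [230. 191.] 20.6 ray [ 0.5401 -0.1704  0.064 ] [ 0.5398 -0.1713  0.064 ] cloudtop [ 0.4624 -0.2547  0.3783] [ 0.4624 -0.2547  0.3783] [0. 0. 0.] 2
brass top [384.  234.4] [380 230  10  10  74] circ [384.1 234.4] 4.9 ray [ 0.4422 -0.2502  0.03  ] [ 0.442  -0.2498  0.03  ] cloudtop [ 0.443  -0.2523  0.0307] [ 0.4435 -0.2503  0.0315] [0.021 0.027 0.011] 41
ring top [322.2 198.1] [317 193  11  11  95] circ [322.3 198.1] 5.4 ray [ 0.5677 -0.0377  0.028 ] [ 0.5677 -0.0373  0.028 ] cloudtop [ 0.5675 -0.0372  0.0297] [ 0.5677 -0.0367  0.0313] [0.037 0.035 0.014] 91
[[225 241 238 237 237 238 239 236 238 237 237 238 237 237 239 239 241 239
  241 241 242 129 184 254]
 [146 146 214 216 221 188 217 219 238 238 237 238 237 239 238 237 236 238
  239 239 240 172 180 243]
 [153 155 212 221 222 222 220 227 223 225 215 187 191 217 221 240 237 237
  237 23
[... 1960 characters left out ...]
158 166 221 223 254 246 251 250 242 242 240 240 240
   95 181 242 241 237 237]]
[[30 34 31 22 27 23 31 33 30 20 23 29]
 [16 33 30 30 32 30 24 33 27 30 28 28]
 [15 28 27 26 27 41 25 28 32 29 26 27]
 [17 32 18 24 33 33 28 24 30 36 24 34]
 [20 32 29 34 28 35 28 32 33 34 23 28]
 [15 29 30 36 28 26 37 29 32 29 24 35]
 [22 24 32 34 27 31 28 29 28 37 23 31]
 [32 25 25 24 27 26 27 32 31 30 26 28]
 [23 24 27 25 30 27 25 34 28 21 30 29]
 [31 29 32 27 31 32 28 26 30 28 26 31]
 [29 30 30 26 29 22 36 22 21 24 26 25]
 [21 16 20 28 38 30 29 28 27 21 31 34]]
plate z 0.01717401106746661 rail [ 0.58490737 -0.14963825  0.02768626] [ 0.50867561 -0.15179972  0.02761875] carr [ 0.55602738 -0.12200096  0.02802936]
```

The wrist and top views agree on the brass die at (.4427, -.2512), and the ring is at (.5677, -.0375). I'll grasp now.

```bash
python3 - <<'E'
from h import *
plan([(.4427,-.2512,.06,-88.3),(.4427,-.2512,.010,-88.3),(.4427,-.2512,.12,-88.3),(.5677,-.0375,.12,-92),(.5677,-.0375,.039,-92)])
E
```

```text
shift [ 6.88  1.81 15.92] spin -0.49
shift [ 0. -0.  5.] spin 0.0
shift [  0.  -0. -11.] spin 0.0
shift [-20.99 -13.13  -0.  ] spin 3.7
shift [-0.   0.   8.1] spin 0
```

>>> {"method": "send_rows", "body": {
  "targets": [
    {"translation":[1.7,0.4,4],"spin":0,"jaw":0.65},
    {"translation":[3.4,0.9,8],"spin":0,"jaw":0.65},
    {"translation":[5.2,1.4,12],"spin":0,"jaw":0.65},
    {"translation":[6.9,1.8,14.5],"spin":0,"jaw":0.65},
    {"translation":[6.9,1.8,15.9],"spin":0,"jaw":0.65}
  ]
}}

```text
time: 3.7
tool_pos: [0.4426, -0.2494, 0.0592]
tool_rot: [3.139, 0.002, -1.536]
contact_force: [0.5, 0.6, 0.7]
opening: 0.0598
grip_force: 0.0
```

>>> {"method": "send_rows", "body": {
  "targets": [
    {"translation":[0,0,1.5],"spin":0,"jaw":0.65},
    {"translation":[0,0,3],"spin":0,"jaw":0.65},
    {"translation":[0,0,4.2],"spin":0,"jaw":0.65},
    {"translation":[0,0,5],"spin":0,"jaw":0.65},
    {"translation":[0,0,5],"spin":0,"jaw":0.65}
  ]
}}

```text
time: 4.2
tool_pos: [0.4435, -0.2481, 0.0108]
tool_rot: [3.14, 0.001, -1.535]
contact_force: [0.0, -0.1, 0.2]
opening: 0.06
grip_force: 0.0
```

>>> {"method": "send_rows", "body": {
  "targets": [
    {"translation":[0,0,0],"spin":0,"jaw":0.2},
    {"translation":[0,0,0],"spin":0,"jaw":0.2},
    {"translation":[0,0,0],"spin":0,"jaw":0.2},
    {"translation":[0,0,0],"spin":0,"jaw":0.2},
    {"translation":[0,0,0],"spin":0,"jaw":0.2}
  ],
  "force": 15
}}

```text
time: 4.7
tool_pos: [0.444, -0.2487, 0.0121]
tool_rot: [-3.141, -0.0, -1.536]
contact_force: [-0.8, -1.0, 4.2]
opening: 0.0315
grip_force: 15.0
```

>>> {"method": "send_rows", "body": {
  "targets": [
    {"translation":[0,0,-1],"spin":0,"jaw":0.2},
    {"translation":[0,0,-3],"spin":0,"jaw":0.2},
    {"translation":[0,0,-6],"spin":0,"jaw":0.2},
    {"translation":[0,0,-9],"spin":0,"jaw":0.2},
    {"translation":[0,0,-11],"spin":0,"jaw":0.2}
  ]
}}

```text
time: 5.2
tool_pos: [0.4445, -0.249, 0.1243]
tool_rot: [-3.139, -0.002, -1.536]
contact_force: [0.4, -0.4, -1.1]
opening: 0.0316
grip_force: 15.0
```

```bash
python3 - <<'E'
from h import *
s=monitor.observe();print(s['tool_pos'],s['tool_rot'],s['opening'],s['grip_force'])
a,d=read_camera('scene');b,_=read_camera('wrist')
P=campose('scene');K,Rm,t=P;p=Rm.T@(s['tool_pos']-t);u=int(K[0,2]-K[0,0]*p[0]/p[2]);v=int(K[1,2]+K[1,1]*p[1]/p[2])
x=cv2.resize(a[v-35:v+35,u-45:u+45,::-1],(450,350),interpolation=2)
y=cv2.resize(b[150:400,150:490,::-1],(340,250));im=np.zeros((350,800,3),np.uint8);im[:,:450]=x;im[:250,450:790]=y
cv2.imwrite('pics/g.png',im)
E
```

```text
[ 0.44450396 -0.24896271  0.12425952] [-3.13949845e+00 -1.52190748e-03 -1.53561668e+00] 0.03163064234384804 14.999826103448868
```

View pics/g.png

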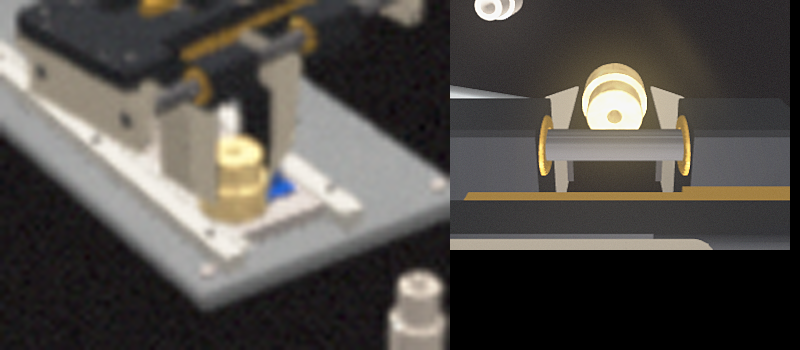

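```bash
python3 - <<'E'
from h import *
s=monitor.observe();P=campose('wrist',s)
for z in(.1443,.1423):
    r=ray(P,(315,266.5),z);print(r,r-s['tool_pos'])
yaw=np.degrees(s['tool_rot'][2]);off=.0023
e=np.radians(-92);tx,ty=.5677-off*np.cos(e),-.0375-off*np.sin(e)
plan([(tx,ty,.1243,-92),(tx,ty,.055,-92)])
E
```

```text
[ 0.44584242 -0.25330754  0.1443    ] [ 0.00037171 -0.00360293  0.01947104]
[ 0.44581005 -0.25229001  0.1423    ] [ 0.00033934 -0.0025854   0.01747104]
shift [-21.01 -12.98   0.05] spin 4.02
shift [-0.    0.    6.93] spin 0
```

>>> {"method": "send_rows", "body": {
  "targets": [
    {"translation":[-3.8,-2.4,0],"spin":0.8,"jaw":0.2},
    {"translation":[-8.2,-5.1,0],"spin":1.6,"jaw":0.2},
    {"translation":[-12.6,-7.8,0],"spin":2.4,"jaw":0.2},
    {"translation":[-17,-10.5,0],"spin":3.2,"jaw":0.2},
    {"translation":[-21,-13,0],"spin":4,"jaw":0.2}
  ]
}}

```text
time: 5.8
tool_pos: [0.5655, -0.034, 0.1204]
tool_rot: [3.14, 0.0, -1.606]
contact_force: [1.2, -0.5, -2.0]
opening: 0.0312
grip_force: 15.0
```

>>> {"method": "send_rows", "body": {
  "targets": [
    {"translation":[0,0,1],"spin":0,"jaw":0.2},
    {"translation":[0,0,3],"spin":0,"jaw":0.2},
    {"translation":[0,0,5],"spin":0,"jaw":0.2},
    {"translation":[0,0,6.3],"spin":0,"jaw":0.2},
    {"translation":[0,0,6.3],"spin":0,"jaw":0.2}
  ]
}}

```text
time: 6.3
tool_pos: [0.5635, -0.0361, 0.056]
tool_rot: [3.136, 0.001, -1.606]
contact_force: [-0.1, -0.6, -1.6]
opening: 0.0316
grip_force: 15.0
```

```bash
python3 - <<'E'
from h import *
p=[]
for i in range(3):
    s=monitor.observe();p.append(s['tool_pos']);P=campose('wrist',s);b,d=read_camera('wrist')
p=np.mean(p,0);print(p,s['tool_rot'],s['qpos'][5])
K,Rm,t=P;q=Rm.T@(np.array([.5677,-.0375,.028])-t);print('ring px',K[0,2]-K[0,0]*q[0]/q[2],K[1,2]+K[1,1]*q[1]/q[2])
cv2.imwrite('pics/g2.png',b[:,:,::-1]);np.savez('g2.npz',a=b,K=K,R=Rm,t=t)
e=np.radians(-92);off=.0028;plan([(.5677-off*np.cos(e),-.0375-off*np.sin(e),.039,-92)],p)
a,_=read_camera('scene')
K,Rm,t=campose('scene');q=Rm.T@(p-t);u=int(K[0,2]-K[0,0]*q[0]/q[2]);v=int(K[1,2]+K[1,1]*q[1]/q[2])
x=cv2.resize(a[v-35:v+35,u-45:u+45,::-1],(450,350),interpolation=2);im=np.zeros((350,800,3),np.uint8);im[:,:450]=x;im[:250,450:790]=b[150:400,150:490,::-1];cv2.imwrite('pics/g3.png',im)
E
```

```text
[ 0.56449744 -0.03623064  0.05738272] [ 3.14112957e+00  1.53406774e-04 -1.60599590e+00] 2.9771818044025724
ring px 311.30477553783055 231.25634917359923
shift [-0.16 -0.32  1.84] spin -0.01
```

View pics/g3.png

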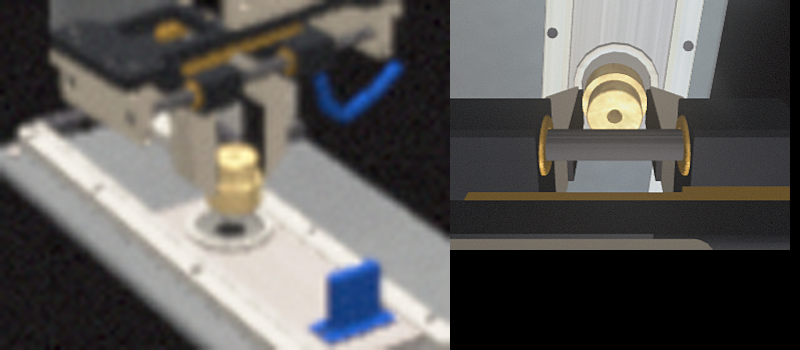

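The die hangs upright above the ring. In the full frame the ring's outer arc spans columns about 275–357 with its top at row 193, and the die's top hole is at (315,266). I'll fix the relative offset from those pixels.

```bash
python3 - <<'E'
from h import *
f=np.load('g2.npz');P=(f['K'],f['R'],f['t']);a=f['a'];h=cv2.cvtColor(a,cv2.COLOR_RGB2HSV).astype(int)
g=a.max(2).astype(int)
for v in (194,200,206,212,218,224): print(v,g[v,265:368:2])
print('col316',g[186:215,316])
print('top of arc',ray(P,(316,193),.033),'L',ray(P,(275,226),.033),'R',ray(P,(357,226),.033))
b=np.zeros(g.shape,bool);b[205:282,270:360]=((h[...,0]>12)&(h[...,0]<35)&(h[...,1]>60))[205:282,270:360]
ys,xs=np.nonzero(b);print('brass ext',xs.min(),xs.max(),ys.min(),[ (v,np.nonzero(b[v])[0][[0,-1]]) for v in range(212,280,6) if b[v].any()])
print(monitor.observe()['tool_pos'])
for z in (.0765,):print('die',ray(P,(315,266.5),z))
E
```

```text
194 [215 213 201 180 194 190 192 189 195 191 193 191 194 200 193 194 194 207
 168 151 125 118 125 163 196 182 160 137 130 118 117 125 138 194 199 191
 195 196 195 192 197 192 191 191 197 203 193 196 193 193 192 201]
200 [214 215 202 189 194 188 192 190 193 190 193 196 185 133 135 208 218 217
 215 217 218 221 222 226 229 228 226 224 222 221 220 216 215 214 215 220
 195 130 120 192 198 188 192 190 199 201 192 195 192 192 195 197]
206 [212 216 178 191 192 191 190 193 194 180 151 213 212 213 220 224 229 151
 145 147 147 148 149 147 148 151 151 150 146 148 151 144 148 148 169 222
 221 215 213 214 189 115 184 193 199 199 193 198 192 191 199 169]
212 [209 216 158 199 192 192 191 158 181 214 215 220 226 145 145 147 149 150
 150 150 149 149 153 149 150 151 150 149 153 150 150 148 148 146 150 151
 149 148 174 224 221 216 218 187 183 193 195 193 187 196 194 163]
218 [213 220 155 195 191 192 166 213 214 218 202 141 148 148 149 148 135 135
 144 143 140 143 146 149 139 142 136 137 137 138 143 140 134 135 151 150
 150 151 146 149 143 210 220 216 216 136 197 190 190 194 178 196]
224 [213 205 175 192 192 163 215 214 222 177 145 152 146 125 125 136 141 144
 140 130 176 226 235 233 243 245 245 242 246 225 146 138 140 146 143 140
 131 145 151 150 151 146 175 211 211 212 167 192 195 200 153 220]
col316 [192 195 191 193 192 198 154 120 172 212 218 216 215 218 227 202 153 145
 148 151 154 147 151 147 149 147 153 142 142]
top of arc [ 0.56409911 -0.06224657  0.033     ] L [ 0.58835901 -0.04344219  0.033     ] R [ 0.54116857 -0.04174559  0.033     ]
brass ext 270 353 213 [(218, array([298, 331])), (224, array([291, 337])), (230, array([287, 341])), (236, array([286, 343])), (242, array([284, 345])), (248, array([282, 346])), (254, array([282, 346])), (260, array([282, 346])), (266, array([282, 342])), (272, array([278, 350])), (278, array([291, 351]))]
[ 0.56608732 -0.0363761   0.05955114]
die [ 0.56561609 -0.03924408  0.0765    ]
```

>>> {"method": "send_rows", "body": {
  "targets": [
    {"translation":[-0.2,0.1,0.3],"spin":0,"jaw":0.2},
    {"translation":[-0.2,0.1,0.8],"spin":0,"jaw":0.2},
    {"translation":[-0.2,0.1,1.2],"spin":0,"jaw":0.2},
    {"translation":[-0.2,0.1,1.5],"spin":0,"jaw":0.2},
    {"translation":[-0.2,0.1,1.6],"spin":0,"jaw":0.2}
  ]
}}

```text
time: 7.0
tool_pos: [0.5643, -0.0339, 0.0422]
tool_rot: [3.141, 0.0, -1.605]
contact_force: [0.5, -0.4, -1.4]
opening: 0.0318
grip_force: 15.0
```

```bash
python3 - <<'E'
from h import *
for i in range(4):
    s=monitor.observe();b,d=read_camera('wrist' if i<3 else 'scene');print(s['tool_pos'].round(4),s['contact_force'].round(1))
    if i==2: w=b
p=s['tool_pos'];a=b
K,Rm,t=campose('scene');q=Rm.T@(p-t);u=int(K[0,2]-K[0,0]*q[0]/q[2]);v=int(K[1,2]+K[1,1]*q[1]/q[2])
x=cv2.resize(a[v-35:v+35,u-45:u+45,::-1],(450,350),interpolation=2);im=np.zeros((350,800,3),np.uint8);im[:,:450]=x;im[:250,450:790]=w[150:400,150:490,::-1];cv2.imwrite('pics/g4.png',im)
E
```

```text
[ 0.5643 -0.0339  0.0422] [ 0.5 -0.4 -1.4]
[ 0.5644 -0.0339  0.0422] [-0.5  0.  -1.9]
[ 0.5645 -0.0339  0.0425] [-0.3 -0.4 -1.1]
[ 0.5646 -0.0339  0.0426] [-0.4  0.4 -1.1]
```

View pics/g4.png

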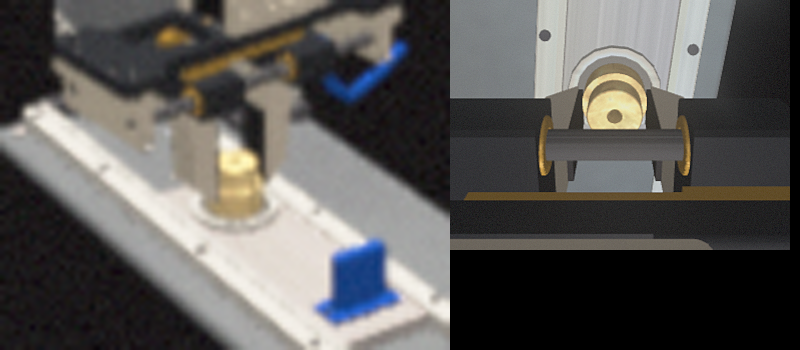

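The die is over the inside of the ring and centred sideways. I'll lower it until it touches.

>>> {"method": "send_rows", "body": {
  "targets": [
    {"translation":[0,0,0.1],"spin":0,"jaw":0.2},
    {"translation":[0,0,0.2],"spin":0,"jaw":0.2},
    {"translation":[0,0,0.25],"spin":0,"jaw":0.2},
    {"translation":[0,0,0.3],"spin":0,"jaw":0.2},
    {"translation":[0,0,0.3],"spin":0,"jaw":0.2}
  ]
}}

```text
time: 7.7
tool_pos: [0.5646, -0.0339, 0.0401]
tool_rot: [-3.141, 0.0, -1.605]
contact_force: [-1.2, 0.6, 3.5]
opening: 0.0316
grip_force: 15.0
```

Contact at the expected height. I'll release and rise.

>>> {"method": "send_rows", "body": {
  "targets": [
    {"translation":[0,0,0],"spin":0,"jaw":0.6},
    {"translation":[0,0,0],"spin":0,"jaw":0.6},
    {"translation":[0,0,0],"spin":0,"jaw":0.6},
    {"translation":[0,0,0],"spin":0,"jaw":0.6},
    {"translation":[0,0,0],"spin":0,"jaw":0.6}
  ]
}}

```text
time: 8.2
tool_pos: [0.5646, -0.0339, 0.0396]
tool_rot: [3.142, 0.0, -1.606]
contact_force: [-0.3, 0.1, 0.4]
opening: 0.0547
grip_force: 0.0
```

>>> {"method": "send_rows", "body": {
  "targets": [
    {"translation":[0,0,-1],"spin":0,"jaw":0.6},
    {"translation":[0,0,-3],"spin":0,"jaw":0.6},
    {"translation":[0,0,-6],"spin":0,"jaw":0.6},
    {"translation":[0,0,-9],"spin":0,"jaw":0.6},
    {"translation":[0,0,-10],"spin":0,"jaw":0.6}
  ]
}}

```text
time: 8.7
tool_pos: [0.5663, -0.0342, 0.1436]
tool_rot: [-3.136, -0.001, -1.605]
contact_force: [-1.0, -0.1, -0.5]
opening: 0.0551
grip_force: 0.0
```

```bash
python3 - <<'E'
from h import *
p=[]
for i in range(3):
    s=monitor.observe();p.append(s['tool_pos']);P=campose('wrist',s);w,d=read_camera('wrist')
p=np.mean(p,0);print(p,s['tool_rot'])
c=cloud(P,d);h=cv2.cvtColor(w,cv2.COLOR_RGB2HSV).astype(int)
b=(h[...,0]>100)&(h[...,0]<125)&(h[...,1]>120)&(h[...,2]>40);b[240:]=0
q=c[b];
for lo,hi in((.03,.045),(.045,.06),(.06,.07)):
    k=q[(q[:,2]>lo)&(q[:,2]<hi)];print(lo,len(k),k.mean(0) if len(k) else 0, np.ptp(k,axis=0) if len(k) else 0)
a,_=read_camera('scene')
x=cv2.resize(a[175:285,270:410,::-1],(420,330),interpolation=2);im=np.zeros((400,800,3),np.uint8);im[:330,:420]=x;im[:,420:]=w[:,130:510,::-1];cv2.imwrite('pics/g5.png',im)
E
```

```text
[ 0.56603736 -0.03420402  0.14296108] [-3.13765624e+00 -5.67424320e-04 -1.60547846e+00]
0.03 690 [ 0.55087432 -0.1517046   0.03218008] [0.0447261  0.0238492  0.01451476]
0.045 101 [ 0.54755318 -0.15108014  0.05361381] [0.02792647 0.00450537 0.01493346]
0.06 795 [ 0.54880241 -0.15538173  0.06348538] [0.03121283 0.01249186 0.00645112]
```

View pics/g5.png

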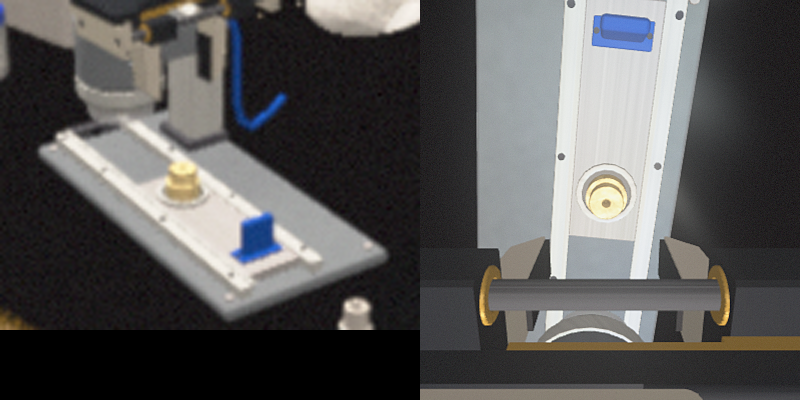

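The die is seated and the tab is at (.5488, -.1554). Next I'll go behind the tab with the fingers closed.

```bash
python3 - <<'E'
from h import *
plan([(.5451,-.1836,.143,-94),(.5451,-.1836,.042,-94),(.5451+.139*.05,-.1836+.99*.05,.042,-94)],(.5653,-.034,.1425),-92)
E
```

```text
shift [15.02  1.5  -0.05] spin 2
shift [-0.   0.  10.1] spin 0
shift [-4.99 -0.35 -0.  ] spin 0
```

>>> {"method": "send_rows", "body": {
  "targets": [
    {"translation":[3,0.3,0],"spin":0.4,"jaw":0},
    {"translation":[6,0.6,0],"spin":0.8,"jaw":0},
    {"translation":[9,0.9,0],"spin":1.2,"jaw":0},
    {"translation":[12,1.2,0],"spin":1.6,"jaw":0},
    {"translation":[15,1.5,0],"spin":2,"jaw":0}
  ]
}}

```text
time: 9.4
tool_pos: [0.5432, -0.1841, 0.1377]
tool_rot: [3.138, 0.001, -1.641]
contact_force: [0.3, 0.4, -0.1]
opening: 0.0196
grip_force: 0.0
```

>>> {"method": "send_rows", "body": {
  "targets": [
    {"translation":[0,0,2],"spin":0,"jaw":0},
    {"translation":[0,0,5],"spin":0,"jaw":0},
    {"translation":[0,0,8],"spin":0,"jaw":0},
    {"translation":[0,0,9.8],"spin":0,"jaw":0},
    {"translation":[0,0,9.8],"spin":0,"jaw":0}
  ]
}}

```text
time: 9.9
tool_pos: [0.5415, -0.182, 0.0374]
tool_rot: [3.133, 0.003, -1.641]
contact_force: [-0.4, -0.2, -0.6]
opening: 0.0001
grip_force: 0.0
```

>>> {"method": "send_rows", "body": {
  "targets": [
    {"translation":[-0.5,-0.04,0],"spin":0,"jaw":0},
    {"translation":[-1,-0.07,0],"spin":0,"jaw":0},
    {"translation":[-1.5,-0.1,0],"spin":0,"jaw":0},
    {"translation":[-2,-0.14,0],"spin":0,"jaw":0},
    {"translation":[-2.5,-0.18,0],"spin":0,"jaw":0}
  ]
}}

```text
time: 10.4
tool_pos: [0.5484, -0.1582, 0.0425]
tool_rot: [-3.14, -0.001, -1.64]
contact_force: [0.4, -2.9, 1.3]
opening: 0.0005
grip_force: 0.8
```

>>> {"method": "send_rows", "body": {
  "targets": [
    {"translation":[-0.6,-0.04,0],"spin":0,"jaw":0},
    {"translation":[-1.2,-0.08,0],"spin":0,"jaw":0},
    {"translation":[-1.8,-0.12,0],"spin":0,"jaw":0},
    {"translation":[-2.4,-0.16,0],"spin":0,"jaw":0},
    {"translation":[-3,-0.2,0],"spin":0,"jaw":0}
  ]
}}

```text
time: 10.9
tool_pos: [0.5522, -0.1282, 0.0418]
tool_rot: [-3.141, 0.0, -1.64]
contact_force: [0.3, -1.8, 0.7]
opening: 0.0009
grip_force: 0.9
```

```bash
python3 - <<'E'
from h import *
s=monitor.observe();P=campose('wrist',s);print(s['tool_pos'],s['contact_force'],s['qpos'][5])
a,_=read_camera('scene');w,_=read_camera('wrist')
x=cv2.resize(a[155:275,260:410,::-1],(420,336),interpolation=2);im=np.zeros((400,800,3),np.uint8);im[:336,:420]=x;im[:,420:]=w[:,130:510,::-1];cv2.imwrite('pics/g6.png',im)
E
```

```text
[ 0.55216748 -0.12823366  0.04175748] [ 0.30603736 -1.82412047  0.71083776] 2.847669611326309
```

View pics/g6.png

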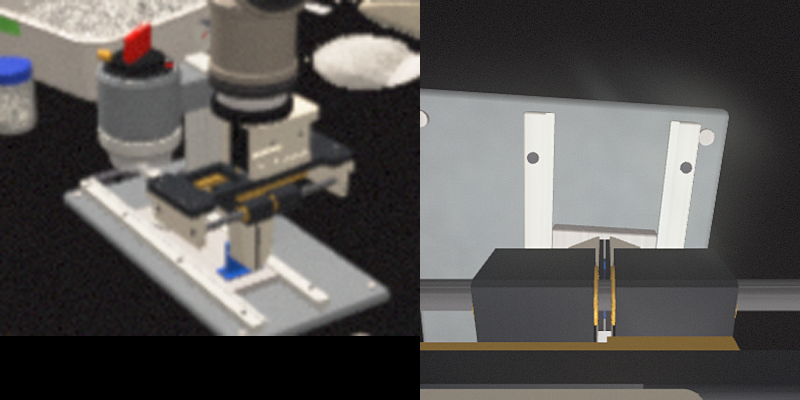

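The fingers are pushing squarely and the carriage is moving at about 2 N. I'll continue.

>>> {"method": "send_rows", "body": {
  "targets": [
    {"translation":[-0.7,-0.04,0],"spin":0,"jaw":0},
    {"translation":[-1.4,-0.09,0],"spin":0,"jaw":0},
    {"translation":[-2.1,-0.14,0],"spin":0,"jaw":0},
    {"translation":[-2.8,-0.19,0],"spin":0,"jaw":0},
    {"translation":[-3.5,-0.24,0],"spin":0,"jaw":0}
  ]
}}

```text
time: 11.5
tool_pos: [0.5566, -0.0932, 0.0415]
tool_rot: [3.141, 0.0, -1.64]
contact_force: [-2.1, -1.0, -0.2]
opening: 0.0003
grip_force: 0.9
```

>>> {"method": "send_rows", "body": {
  "targets": [
    {"translation":[-0.5,-0.03,0],"spin":0,"jaw":0},
    {"translation":[-1,-0.07,0],"spin":0,"jaw":0},
    {"translation":[-1.5,-0.1,0],"spin":0,"jaw":0},
    {"translation":[-2,-0.14,0],"spin":0,"jaw":0},
    {"translation":[-2.5,-0.17,0],"spin":0,"jaw":0}
  ]
}}

```text
time: 12.0
tool_pos: [0.5603, -0.0688, 0.0417]
tool_rot: [3.142, 0.0, -1.64]
contact_force: [-1.4, -2.2, -1.1]
opening: 0.0004
grip_force: 0.8
```

>>> {"method": "send_rows", "body": {
  "targets": [
    {"translation":[-0.2,-0.01,0],"spin":0,"jaw":0},
    {"translation":[-0.4,-0.02,0],"spin":0,"jaw":0},
    {"translation":[-0.6,-0.04,0],"spin":0,"jaw":0},
    {"translation":[-0.8,-0.05,0],"spin":0,"jaw":0},
    {"translation":[-0.8,-0.05,0],"spin":0,"jaw":0}
  ]
}}

```text
time: 12.5
tool_pos: [0.5615, -0.0609, 0.0418]
tool_rot: [-3.141, 0.0, -1.64]
contact_force: [0.2, 0.3, 0.1]
opening: 0.0008
grip_force: 0.1
```

>>> {"method": "send_rows", "body": {
  "targets": [
    {"translation":[-0.1,0,0],"spin":0,"jaw":0},
    {"translation":[-0.2,-0.01,0],"spin":0,"jaw":0},
    {"translation":[-0.3,-0.02,0],"spin":0,"jaw":0},
    {"translation":[-0.4,-0.02,0],"spin":0,"jaw":0},
    {"translation":[-0.5,-0.03,0],"spin":0,"jaw":0}
  ]
}}

```text
time: 13.0
tool_pos: [0.5617, -0.0603, 0.0419]
tool_rot: [3.142, -0.006, -1.64]
contact_force: [-5.4, -21.8, 0.6]
opening: 0.0004
grip_force: 11.3
```

The carriage reached its stop, with the force rising to 22 N. I'll back off, rise and go to the dial.

```bash
python3 - <<'E'
from h import *
plan([(.5575,-.09,.042,-94),(.557,-.095,.24,-94),(.567,-.04,.30,-53.5),(.575,.02,.30,-13),(.5785,.0745,.30,27)],None,-94)
E
```

```text
shift [ 3.    0.21 -0.01] spin 0
shift [ 5.00e-01  1.00e-02 -1.98e+01] spin 0
shift [-5.56 -0.61 -6.  ] spin -40.5
shift [-4.35 -4.21 -0.  ] spin -40.5
shift [-0.88 -5.39 -0.  ] spin -40
```

>>> {"method": "send_rows", "body": {
  "targets": [
    {"translation":[1,0.05,0],"spin":0,"jaw":0},
    {"translation":[2,0.1,0],"spin":0,"jaw":0},
    {"translation":[3.5,0.2,0],"spin":0,"jaw":0},
    {"translation":[3.5,0.2,-3],"spin":0,"jaw":0},
    {"translation":[3.5,0.2,-7],"spin":0,"jaw":0}
  ]
}}

```text
time: 13.5
tool_pos: [0.556, -0.0916, 0.1106]
tool_rot: [3.137, 0.001, -1.642]
contact_force: [0.7, 0.3, -0.0]
opening: 0.0004
grip_force: 0.0
```

>>> {"method": "send_rows", "body": {
  "targets": [
    {"translation":[0,0,-3],"spin":0,"jaw":0.4},
    {"translation":[0,0,-6],"spin":0,"jaw":0.4},
    {"translation":[0,0,-9],"spin":0,"jaw":0.4},
    {"translation":[0,0,-12],"spin":0,"jaw":0.4},
    {"translation":[0,0,-13],"spin":0,"jaw":0.4}
  ]
}}

```text
time: 14.0
tool_pos: [0.5587, -0.0918, 0.2451]
tool_rot: [-3.136, -0.001, -1.64]
contact_force: [0.1, -0.2, 0.9]
opening: 0.0346
grip_force: 0.0
```

>>> {"method": "send_rows", "body": {
  "targets": [
    {"translation":[-1.1,-0.1,-1.2],"spin":-8,"jaw":0.4},
    {"translation":[-2.2,-0.2,-2.4],"spin":-16,"jaw":0.4},
    {"translation":[-3.3,-0.4,-3.6],"spin":-24,"jaw":0.4},
    {"translation":[-4.4,-0.5,-4.8],"spin":-32,"jaw":0.4},
    {"translation":[-5.6,-0.6,-6],"spin":-40.5,"jaw":0.4}
  ]
}}

```text
time: 14.5
tool_pos: [0.5672, -0.0355, 0.301]
tool_rot: [3.141, 0.001, -0.928]
contact_force: [0.4, -0.7, -0.5]
opening: 0.0367
grip_force: 0.0
```

>>> {"method": "send_rows", "body": {
  "targets": [
    {"translation":[-0.9,-0.8,0],"spin":-8,"jaw":0.4},
    {"translation":[-1.7,-1.7,0],"spin":-16,"jaw":0.4},
    {"translation":[-2.6,-2.5,0],"spin":-24,"jaw":0.4},
    {"translation":[-3.5,-3.4,0],"spin":-32,"jaw":0.4},
    {"translation":[-4.4,-4.2,0],"spin":-40.5,"jaw":0.4}
  ]
}}

```text
time: 15.0
tool_pos: [0.5748, 0.025, 0.3004]
tool_rot: [-3.141, 0.002, -0.221]
contact_force: [0.3, -0.8, 1.0]
opening: 0.0368
grip_force: 0.0
```

>>> {"method": "send_rows", "body": {
  "targets": [
    {"translation":[-0.2,-1.1,0],"spin":-8,"jaw":0.4},
    {"translation":[-0.4,-2.2,0],"spin":-16,"jaw":0.4},
    {"translation":[-0.5,-3.2,0],"spin":-24,"jaw":0.4},
    {"translation":[-0.7,-4.3,0],"spin":-32,"jaw":0.4},
    {"translation":[-0.9,-5.4,0],"spin":-40,"jaw":0.4}
  ]
}}

```text
time: 15.5
tool_pos: [0.5782, 0.0795, 0.3004]
tool_rot: [-3.141, 0.001, 0.477]
contact_force: [-0.0, 1.1, -0.0]
opening: 0.0368
grip_force: 0.0
```

```bash
python3 - <<'E'
from h import *
p=[]
for i in range(3):
    s=monitor.observe();p.append(s['tool_pos']);P=campose('wrist',s);w,d=read_camera('wrist')
p=np.mean(p,0);print(p,np.degrees(s['tool_rot']),s['qpos'][5],s['opening'])
h=cv2.cvtColor(w,cv2.COLOR_RGB2HSV).astype(int);m=((h[...,0]<8)|(h[...,0]>172))&(h[...,1]>140)&(h[...,2]>60)
k,l,st,cc=cv2.connectedComponentsWithStats(m.astype(np.uint8));print(st[1:][st[1:,4]>30],cc[1:][st[1:,4]>30])
i=1+np.argmax(st[1:,4]);c=cloud(P,d);q=c[(l==i)];t=q[(q[:,2]>.212)&(q[:,2]<.226)]
print('red top cloud',len(t),t.mean(0),np.ptp(t,axis=0));ww,V=np.linalg.eigh(np.cov(t[:,:2].T));print(np.degrees(np.arctan2(V[1,1],V[0,1])),np.sqrt(ww*12))
np.savez('w7.npz',a=w,d=d,K=P[0],R=P[1],t=P[2])
a,_=read_camera('scene');b,_=read_camera('top')
x=cv2.resize(a[155:275,260:410,::-1],(400,320),interpolation=2);im=np.zeros((600,800,3),np.uint8);im[:320,:400]=x
im[:320,400:800]=cv2.resize(b[150:240,265:377,::-1],(400,320),interpolation=2);im[320:600,:448]=cv2.resize(w[:,:,::-1],(448,280));cv2.imwrite('pics/g7.png',im)
E
```

```text
[0.57816095 0.0802901  0.30048104] [-1.79924630e+02  6.70658755e-02  2.71657431e+01] 1.1028886180378197 0.03653450994684208
[[314 170  16  70 868]
 [352 179  10   7  48]] [[320.99078341 207.0437788 ]
 [356.72916667 182.1875    ]]
red top cloud 760 [0.58023503 0.07543902 0.21775537] [0.04629866 0.02870059 0.00760649]
-153.2442079676838 [0.01118401 0.04829698]
```

View pics/g7.png

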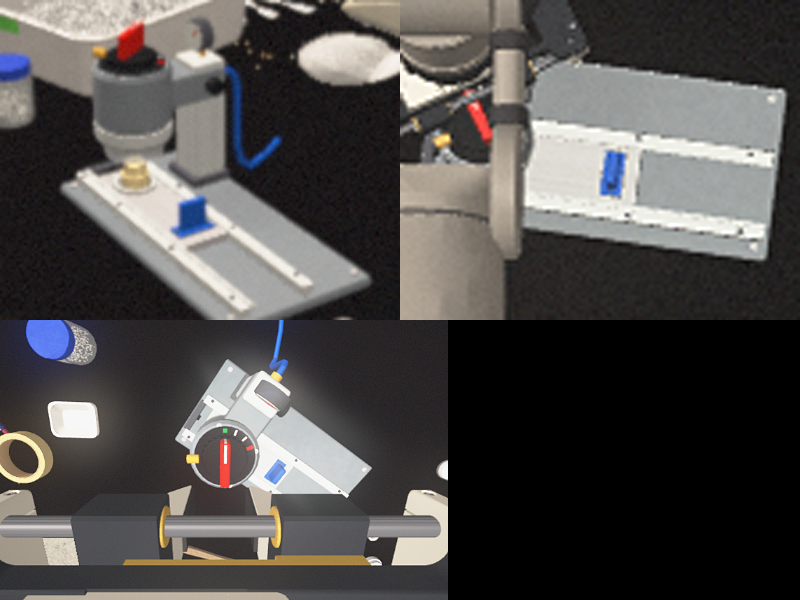

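Die and carriage sit near the head. I'll check the home position numerically, relative to the dial in the same wrist view.

```bash
python3 - <<'E'
from h import *
f=np.load('w7.npz');P=(f['K'],f['R'],f['t']);w=f['a'];c=cloud(P,f['d']);h=cv2.cvtColor(w,cv2.COLOR_RGB2HSV).astype(int)
m=(h[...,0]>100)&(h[...,0]<125)&(h[...,1]>120)&(h[...,2]>60);n=m*0;n[185:245,370:420]=m[185:245,370:420]
q=c[n>0];t=q[(q[:,2]>.058)&(q[:,2]<.07)];r=((t.max(0)+t.min(0))/2)
print(len(t),t.mean(0),np.ptp(t,axis=0))
d=np.array([.5802,.0754])-t.mean(0)[:2]
for y in(-7,-8,-9):
    a=np.radians(y);print(y,'along',d@[-np.sin(a),np.cos(a)],'across',d@[np.cos(a),np.sin(a)])
e=w.copy();plan([(.5802,.0754,.20,27),(.5802,.0754,.193,27)],(.578,.080,.3004),27.2)
# bar in tool frame
Rm=R.from_euler('xyz',monitor.observe()['tool_rot']).as_matrix()
A,_=read_camera('scene');S=campose('scene');H=cv2.cvtColor(A,cv2.COLOR_RGB2HSV).astype(int)
b=(H[...,0]>15)&(H[...,0]<35)&(H[...,1]>70)&(H[...,2]>90);g=b*0;g[205:235,295:325]=b[205:235,295:325];ys,xs=np.nonzero(g);print('die scene',xs.mean(),ys.mean(),xs.min(),xs.max(),ys.min(),ys.max(),ray(S,(xs.mean(),ys.max()),.028),ray(S,((xs.min()+xs.max())/2,ys.mean()),.04))
E
```

```text
163 [ 0.56377025 -0.04169727  0.06317011] [0.02960371 0.01159286 0.00785019]
-7 along 0.11822672390624592 across 0.0020367158263445055
-8 along 0.11824426299594963 across -2.693521270120686e-05
-9 along 0.11822578373768686 across -0.0020905780470202025
shift [-1.000e-02  5.100e-01  1.004e+01] spin 0.2
shift [0.  0.  0.7] spin 0
die scene 310.3048780487805 220.40243902439025 305 315 216 225 [0.57185787 0.06571933 0.028     ] [0.57567601 0.07158199 0.04      ]
```

The carriage is home: the tab is 118 mm from the axis against a nominal 120, with yaw -8°. Now I'll descend on the dial bar and grip.

>>> {"method": "send_rows", "body": {
  "targets": [
    {"translation":[0,0.3,2],"spin":0,"jaw":0.4},
    {"translation":[0,0.5,5],"spin":0,"jaw":0.4},
    {"translation":[0,0.5,7],"spin":0,"jaw":0.4},
    {"translation":[0,0.5,7],"spin":0,"jaw":0.4},
    {"translation":[0,0.5,7],"spin":0,"jaw":0.4}
  ]
}}

```text
time: 16.3
tool_pos: [0.5809, 0.0745, 0.2322]
tool_rot: [3.142, -0.0, 0.47]
contact_force: [0.9, -0.2, 0.0]
opening: 0.0371
grip_force: 0.0
```

>>> {"method": "send_rows", "body": {
  "targets": [
    {"translation":[0,0,0.8],"spin":0,"jaw":0.4},
    {"translation":[0,0,1.8],"spin":0,"jaw":0.4},
    {"translation":[0,0,2.8],"spin":0,"jaw":0.4},
    {"translation":[0,0,3.4],"spin":0,"jaw":0.4},
    {"translation":[0,0,3.4],"spin":0,"jaw":0.4}
  ]
}}

```text
time: 16.8
tool_pos: [0.58, 0.075, 0.1964]
tool_rot: [-3.14, 0.002, 0.471]
contact_force: [-1.4, -0.3, 0.7]
opening: 0.0366
grip_force: 0.0
```

>>> {"method": "send_rows", "body": {
  "targets": [
    {"translation":[0,0,0],"spin":0,"jaw":0},
    {"translation":[0,0,0],"spin":0,"jaw":0},
    {"translation":[0,0,0],"spin":0,"jaw":0},
    {"translation":[0,0,0],"spin":0,"jaw":0},
    {"translation":[0,0,0],"spin":0,"jaw":0}
  ],
  "force": 25
}}

```text
time: 17.3
tool_pos: [0.5806, 0.0754, 0.1981]
tool_rot: [-3.141, -0.001, 0.471]
contact_force: [-1.3, 2.3, 1.8]
opening: 0.0111
grip_force: 25.0
```

>>> {"method": "send_rows", "body": {
  "targets": [
    {"translation":[0,0,0],"spin":6,"jaw":0},
    {"translation":[0,0,0],"spin":13,"jaw":0},
    {"translation":[0,0,0],"spin":20,"jaw":0},
    {"translation":[0,0,0],"spin":27,"jaw":0},
    {"translation":[0,0,0],"spin":34,"jaw":0}
  ],
  "force": 40
}}

```text
time: 17.8
tool_pos: [0.5807, 0.0748, 0.1981]
tool_rot: [3.141, -0.0, -0.126]
contact_force: [-2.2, 0.2, 1.3]
opening: 0.0108
grip_force: 40.0
```

>>> {"method": "send_rows", "body": {
  "targets": [
    {"translation":[0,0,0],"spin":7,"jaw":0},
    {"translation":[0,0,0],"spin":14,"jaw":0},
    {"translation":[0,0,0],"spin":21,"jaw":0},
    {"translation":[0,0,0],"spin":28,"jaw":0},
    {"translation":[0,0,0],"spin":34,"jaw":0}
  ]
}}

```text
time: 18.3
tool_pos: [0.5804, 0.0742, 0.1981]
tool_rot: [3.14, -0.001, -0.72]
contact_force: [-2.7, -2.2, 2.3]
opening: 0.0108
grip_force: 40.0
```

```bash
python3 - <<'E'
from h import *
for i in range(3):
    s=monitor.observe();w,d=read_camera('wrist');print(s['tool_pos'].round(4),np.degrees(s['tool_rot']).round(1),s['contact_force'].round(1),s['torque'].round(3),s['joint_efforts'][5].round(3),s['opening'],s['grip_force'])
a,_=read_camera('scene')
im=np.zeros((400,800,3),np.uint8);im[:336,:420]=cv2.resize(a[130:250,270:420,::-1],(420,336),interpolation=2);im[:,420:]=w[:,130:510,::-1];cv2.imwrite('pics/g8.png',im)
E
```

```text
[0.5804 0.0742 0.1981] [179.9  -0.  -41.2] [-2.7 -2.2  2.3] [-0.368  0.614  0.173] -1.056 0.01075760062297582 40.02495288848877
[0.5804 0.0742 0.1981] [179.9  -0.  -41.5] [-3.  -1.7  3.5] [-0.368  0.591  0.189] -0.237 0.010620332292012064 40.02125322818756
[0.5804 0.0742 0.1981] [179.9  -0.  -41. ] [-2.2 -3.1  4.5] [-0.456  0.643  0.18 ] 1.27 0.010626641088089746 40.023728013038635
```

View pics/g8.png

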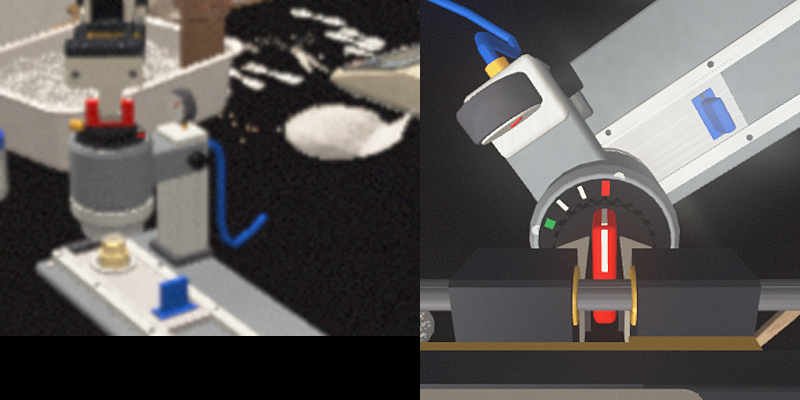

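The pointer is on the red mark, with about 0.18 N m of holding torque. The die still stands in its ring. I'll nudge 1° for margin and hold.

>>> {"method": "send_rows", "body": {
  "targets": [
    {"translation":[0,0,0],"spin":1,"jaw":0},
    {"translation":[0,0,0],"spin":1,"jaw":0},
    {"translation":[0,0,0],"spin":1,"jaw":0},
    {"translation":[0,0,0],"spin":1,"jaw":0},
    {"translation":[0,0,0],"spin":1,"jaw":0}
  ]
}}

```text
time: 19.0
tool_pos: [0.5804, 0.0743, 0.1981]
tool_rot: [3.141, -0.001, -0.731]
contact_force: [-3.9, -4.0, 5.6]
opening: 0.0104
grip_force: 40.0
```

```bash
python3 - <<'E'
from h import *
s=monitor.observe();print(np.degrees(s['tool_rot']),s['torque'],s['grip_force'],s['contact_force'])
print(job.hand_in())
E
```

```text
[ 1.79939353e+02 -3.27036692e-02 -4.18782367e+01] [-0.73235755  0.82977304  0.20383858] 40.023876428604126 [-3.93975737 -3.97262815  5.6172697 ]
the job is handed in; nothing more can be done
None
```

I handed the job in at about 19 s with the die standing in the ring, the carriage against its home stop, and the dial held at the red mark by the fingers with a 40 N grip; the hand-in returned no verdict.

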